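Hold open the guard of the jammed gluing machine

TASK

A board has jammed in the gluing machine and I need both hands to pull it out. Put the two offcuts that lie in the way of the guard gate into the scrap bin; then squeeze the lock on the drive housing so that its bolt is drawn right back, squeeze the spring catch on the gate and swing the gate out past its half-open detent. Finish while still holding the gate wide open for me, at about a right angle - it closes by itself, so do not let go - and leave the glue jar, the books and the brush as they are.

Things in the scene. Friction and masses are not known exactly. Their poses are not given: they have to be found in the camera images.
- machine: Gluing machine, grey, 385 mm wide, fixed on the bench. Origin on the bench under the rollers' middle; x from its front (gate side) to its back, y along the shut gate towards the hinge, z up. Gate plane at x = -100 mm; drive housing (grey box past the gate's free end, flat top 150 mm high) at y -239 to -119 mm, front at x = -115 mm; hinge at y = +125 mm.
- lock_squeeze (a point): The lock, on the drive housing's top: two upright steel tabs in a row along machine y, each 8 mm (y) x 22 mm, 150 to 186 mm above the bench. This fixed point: 172 mm up, midway between the tabs when fully squeezed (34 mm over their outer faces). The far tab is fixed, outer face 17 mm from here; the near-gate tab slides 12 mm, outer face 29 mm from here at first. Axes as machine.
- lock (a joint): Travel of the lock's sliding tab and bolt, m: 0 locked, 0.012 drawn right back. The gate is clear of it above 0.007. Friction 4 N; it stays where it is left. Squeeze along y with the fingers centred on lock_squeeze: only the sliding tab gives.
- catch_squeeze (a point): The spring catch, on the gate's top rail (26 mm thick, top 150 mm up): two steel tabs like the lock's, in a row along the gate. This point turns with the gate: midway between the tabs when squeezed (34 mm over them), 172 mm up, 165 mm from the hinge axis. The hinge-side tab is fixed; the other's outer face is 29 mm away at first. Axes: y along the gate to the hinge, z up.
- catch (a joint): Travel of the spring catch's sliding tab and bolt, m: 0 sprung out, 0.012 fully squeezed. The gate is clear of it above 0.007. Spring 4 N at first, 11 N fully squeezed. Let go, it springs out: with the gate shut it latches again, with the gate open (over 0.1 rad) it no longer matters.
- gate_hinge (a point): Point on the gate's upright hinge axis, 172 mm above the bench, fixed to the machine, axes as machine. Over the hinge lie a fixed quarter plate of 62 mm radius and an arm that turns with the gate, up to 182 mm above the bench.
- gate (a joint): Gate angle, rad: 0 shut; grows as it swings out to the machine's front, clockwise from above; stop at 1.75. A steel frame with bars, 236 mm long from the hinge axis, 30 to 150 mm above the bench. A damped spring closes it (1 to 4 N at the catch). Between 0.74 and 0.96 a sprung plunger rides over a rib (about 5 N more); let go beyond, the gate falls back and rests near 0.93.
- batten_mid (a point): Centre of a wooden batten offcut, 66 x 28 x 28 mm (its own x, y, z), about 35 g, on the bench in front of the gate.
- board_block_mid (a point): Centre of an offcut block of laminated grey board, 60 x 38 x 26 mm (its own x, y, z), about 45 g, on the bench in front of the gate.
- scrap_bin: Open grey plastic scrap bin, 160 x 160 x 100 mm, walls and floor 4 mm, standing fixed on the bench; origin at the centre of its underside, z up, x and y along its sides.
- glue_jar: White-capped glue jar, 68 mm across, 85 mm high, standing on the bench; origin at the centre of its underside. Bystander.
- books: Two small cloth-bound books lying in a pile, about 106 x 81 x 40 mm; origin at the centre of the underside. Bystander.
- glue_brush: Glue brush lying on the bench, along its x, about 200 mm long; origin under its middle. Bystander.
Not all that is in view belongs to the job. Leave any blue or turquoise look-alike of the part that bears batten_mid alone. What is shaped like the part that bears board_block_mid but blue is not meant.

How it is judged:
By the outcome, as a careful person would: the job done as asked, in the order asked, and still so for the second after the job is handed in, while the arm keeps its last pose, push and grip.
It also fails if it takes over 72 s, if anything falls off the work surface, if the arm or the gripper's body presses on something with over 40 N, if the wrist force passes 120 N, or if a joint passes its speed limit or range.

ROBOT

A 6-joint arm with a two-finger parallel gripper is mounted at the origin on the work surface. World frame = base frame: x ahead of the robot, y to its left, z up, the work surface at z = 0. Lengths are in m, angles in rad, forces in N, time in s.
With the tool pointing down it reaches from about 0.25 to 0.775 m from the base axis. Payload 4 kg.
Tool frame: the origin (TCP) lies on the centre line of the jaws, within the pads' length; the fingertips stand 14 mm ahead of it and the grasp point (between the pads) lies 5 mm behind it (robot.tcp_to_tips is the distance from the TCP to the fingertips, in m); z points along the fingers, y is the line along which they close (so a half turn about z gives the same grasp; the last joint's range is limited). The gripper opens to 94 mm and grips with 3 to 60 N. Pads are 16 mm wide; open, the fingers measure 119 mm over their backs; the gripper's body (75 mm by 177 mm) begins 78 mm behind the grasp point.
Start: joints at [1.089, 0.087, 1.371, -0, 1.684, -0.103], TCP at [0.203, 0.511, 0.22] pointing down, gripper open.
Joint ranges: [-3.1, 3.1], [-0.76, 2.03], [0.27, 2.55], [-1.08, 4.22], [0.17, 2.65], [-2.57, 2.57]. Speed limits (rad/s): [2.79, 2.79, 3.14, 3.14, 3.14, 3.14].

INTERFACE

Orientations are given as [roll, pitch, yaw] about the fixed x, y, z axes, in that order (R = Rz(yaw) Ry(pitch) Rx(roll)).
In Python, from bench import robot gives the robot as it stands.
- The arm moves only by the tool carry_out, never from a script. Its argument "increments" is a list of rows, each a list of 3 entries, a list of its own where there are three numbers: the closure in counts, from 0 (fully open) to 255 (shut), then the shift along the tool's x, y, z in mm, then the turn about the tool's z in degrees. In form: [[fingers, [dx, dy, dz], twist], ...]. A call has 1 to 8 rows; each row shifts and turns the commanded pose from where the row before left it, along the tool's axes as they then stand; what a row does not reach is not made up. A row lasts 1/10 s, in which the tool goes at most 50 mm and 8.59 degrees, less where a joint would pass 70% of its speed; a pose out of reach is approached as far as the arm can. A call with a gripper value outside its range is refused whole. The fingers move at their own pace and stop on an object; the grip force is fixed at half the most. Time passes only in rows, so rows that do not move let the fingers close. It gives the time, the measured TCP pose, the force, the opening and the grip force at its end, in the units of the state.
- robot.get_obs(): the state, without advancing time (a new reading comes with each control period).
- robot.snapshot(name): name is "side" or "top"; returns the picture (420x560x3 uint8, blue, green, red); there is no depth.
- robot.get_calibration(name): a dict with "vfov" (degrees; the focal length in pixels is half the picture's height over the tangent of half this angle, whatever the lens; pixels are square), "cx", "cy" (the principal point, pixels), "T" (4x4, takes a point from camera to world coordinates). Camera axes: x right, y down, z forward; pixel columns grow to the right and rows downward; lengths in m; the calibration is good to about 2 mm. A picture is of the moment at which its call begins. get_calibration takes no time and is no camera call.
- robot.close_job(): hands the job in; it is judged then, once.
The state is a dict: "time": time; "joint_positions": joint angles; "qvel": joint speeds; "joint_torque": joint torques, N m; "tool_pos": TCP position; "ee_rot": TCP orientation; "wrist_force": force on the tool from outside, world axes, zero at the start; "wrist_torque": the same for the moment, N m; "width": finger opening in m; "finger_force": force on a finger pad.
Only numpy, scipy, OpenCV 4.12 (cv2) and the standard library are available. Lean on these libraries where they do the work, as an engineer would, in place of code of your own. Each camera call takes 0.05 s, during which the arm holds its last target. There are 200 camera calls.

## Working session

There is one attempt and no reset: what is moved stays moved. The work goes in short steps, Python scripts to look and compute and a tool call to move; the robot and the scene stay as the last step left them, time stands still between calls to the robot, and variables do not carry over. Pictures are saved under pics/ and viewed, at most 10 in all, crops included, and the job is handed in when it is done.

Besides the shell and the picture viewer there is one more tool, called as name(argument=value, ...) on one line, values as JSON. carry_out: Moves the arm, as the interface text tells. Its arguments: {"type":"object","properties":{"increments":{"type":"array","items":{"type":"array"}}},"required":["increments"]}

```bash
ls; mkdir -p pics
python3 - <<'E'
from bench import robot
import cv2
for n in("top","side"):
    im=robot.snapshot(n); cv2.imwrite(f"pics/{n}0.png",im)
    c=robot.get_calibration(n); print(n,c)
o=robot.get_obs(); print(o)
E
```

```text
pics
top {'vfov': 46.4600882020619, 'cx': 281.36936630070977, 'cy': 217.68291624860484, 'T': array([[-0.01109417, -0.9968725 ,  0.07824407,  0.46198876],
       [-0.99961485,  0.01304716,  0.0244934 , -0.01899454],
       [-0.02543766, -0.0779422 , -0.9966333 ,  1.36369229],
       [ 0.        ,  0.        ,  0.        ,  1.        ]])}
side {'vfov': 57.062966322412834, 'cx': 286.73510540667996, 'cy': 210.73542859314506, 'T': array([[ 0.99480496, -0.04436757,  0.09162208,  0.45160147],
       [-0.10153062, -0.49776702,  0.86134751, -0.82432863],
       [ 0.00739055, -0.86617522, -0.49968577,  0.61745706],
       [ 0.        ,  0.        ,  0.        ,  1.        ]])}
{'time': 0.1, 'joint_positions': array([ 1.08892051e+00,  8.79141443e-02,  1.37210167e+00,  1.19508419e-05,
        1.68360567e+00, -1.03136320e-01]), 'qvel': array([ 0.00126055, -0.0031228 , -0.00362958, -0.00130897,  0.00193857,
        0.00055259]), 'joint_torque': array([ 2.39763118e-03, -3.41252339e+01, -3.03301156e+01,  7.20449514e-02,
        3.04045086e-02, -1.03315347e-04]), 'tool_pos': array([0.20316321, 0.51059751, 0.21840387]), 'ee_rot': array([-3.13957583e+00, -2.20689234e-04,  2.76285427e+00]), 'wrist_force': array([-0.96448802,  0.35106856,  0.09260961]), 'wrist_torque': array([ 0.01407902,  0.01182601, -0.01590164]), 'finger_force': 0.0, 'width': 0.09435089785275594}
```

View pics/top0.png

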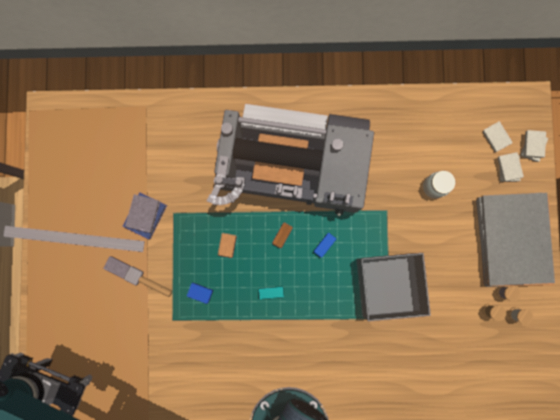

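View pics/side0.png

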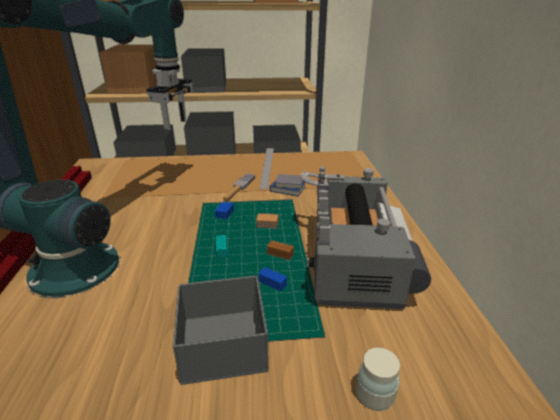

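The top view shows the machine at about (295,160) with its gate towards the robot and the housing at (345,165). The bin is at (393,286), the jar at (441,184), the books at (145,215) and the brush at (138,275). The block-shaped candidates are orange (228,245), brown (283,235), blue (325,245), blue (200,293) and turquoise (271,293). The blue and turquoise ones are excluded, so the brown one should be the batten (long and slim) and the orange one the board block. I'll confirm this in an enlarged crop.

Run:
```python
import cv2
im=cv2.imread("pics/top0.png")
cv2.imwrite("pics/c1.png",cv2.resize(im[100:265,205:395],None,fx=4.2,fy=3.6*4.2/4.2,interpolation=cv2.INTER_CUBIC) if 0 else cv2.resize(im[100:265,200:400],None,fx=3.6,fy=3.6,interpolation=cv2.INTER_CUBIC))
im=cv2.imread("pics/side0.png")
cv2.imwrite("pics/c2.png",cv2.resize(im[160:310,230:430],None,fx=4,fy=4,interpolation=cv2.INTER_CUBIC))
```

```text
(no output)
```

View pics/c1.png

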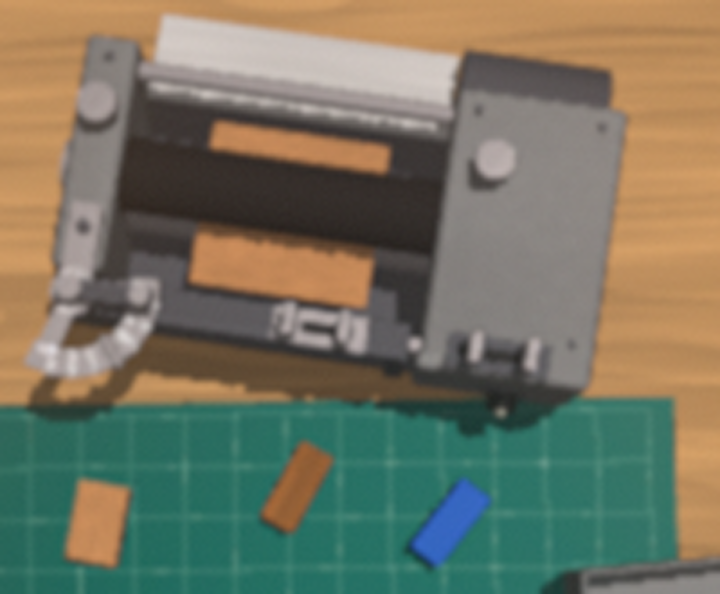

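View pics/c2.png

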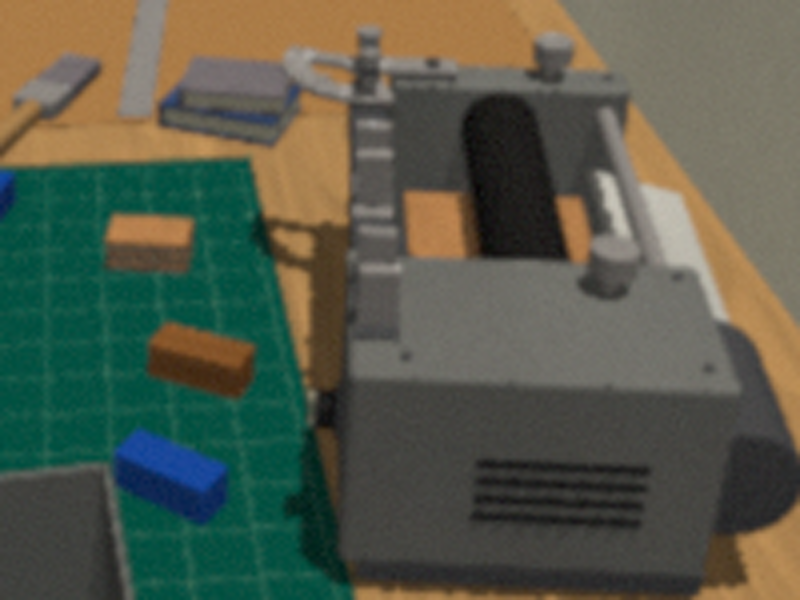

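The crops confirm it: the light laminated block (top px about 227,245) is 60x38-like and is the board block. The slim brown one (282,235) is the batten. The blue one at (325,245) is a decoy. The lock tabs appear at crop px (475,347) and (533,352), and the hinge at about (70,290).

```bash
cat > h.py <<'E'
from bench import robot
import numpy as np, cv2
C={n:robot.get_calibration(n) for n in("top","side")}
def f(c): return 210/np.tan(np.radians(c["vfov"]/2))
def w(n,u,v,z):
    c=C[n];d=c["T"][:3,:3]@[(u-c["cx"])/f(c),(v-c["cy"])/f(c),1];o=c["T"][:3,3]
    return o+d*(z-o[2])/d[2]
def px(n,p):
    c=C[n];q=c["T"][:3,:3].T@(np.asarray(p)-c["T"][:3,3]);return np.array([c["cx"]+f(c)*q[0]/q[2],c["cy"]+f(c)*q[1]/q[2]])
E
python3 - <<'E'
from h import *
np.set_printoptions(precision=4,suppress=True)
t=lambda u,v,z:w("top",200+u/3.6,100+v/3.6,z)
s=lambda u,v,z:w("side",230+u/4,160+v/4,z)
for nm,u,v,z in [("hous FR",587,388,.15),("hous BR",625,115,.15),("FL",417,383,.15),("hinge",70,287,.182),("lock tab fix",533,345,.186),("lock tab slide",475,340,.186),("catch L",282,315,.186),("catch R",357,325,.186)]:
    print(nm,t(u,v,z))
for nm,z,P in [("block",.026,[(80,480),(131,487),(115,567),(65,558)]),("batten",.028,[(308,441),(332,458),(288,532),(262,518)])]:
    Q=np.array([t(*p,z) for p in P]); print(nm,Q.mean(0),Q[:,:2].tolist(),[np.linalg.norm(Q[i]-Q[i-1]) for i in range(4)], np.degrees(np.arctan2(*( (Q[2]+Q[3]-Q[0]-Q[1])[[1,0]]))))
print("side block",s(150,225,.026),"batten",s(203,343,.028))
Q=[w("top",u,v,.1) for u,v in [(358,258),(424,254),(430,317),(364,320)]]; print("bin",Q,np.mean(Q,0))
# machine pose from hinge + housing FR
H=t(70,287,.182)[:2];F=t(587,388,.15)[:2]
d=H-F; dm=np.array([.015,.364]); yaw=np.arctan2(d[1],d[0])-np.arctan2(dm[1],dm[0])
print("len",np.linalg.norm(d),np.linalg.norm(dm),"yaw",np.degrees(yaw))
E
```

```text
hous FR [ 0.5793 -0.1923  0.15  ]
hous BR [ 0.7702 -0.2233  0.15  ]
FL [ 0.5843 -0.0753  0.15  ]
hinge [0.6499 0.1605 0.182 ]
lock tab fix [ 0.6053 -0.1517  0.186 ]
lock tab slide [ 0.6092 -0.113   0.186 ]
catch L [0.628  0.0165 0.186 ]
catch R [ 0.6205 -0.0339  0.186 ]
block [0.4932 0.1633 0.026 ] [[0.5260459296293098, 0.1767547025094985], [0.5202325916315876, 0.1377876417860351], [0.45963101977261944, 0.15020349509375458], [0.46686876642301295, 0.1882903860792498]] [np.float64(0.06029103283711542), np.float64(0.03939830859442886), np.float64(0.061860358268736974), np.float64(0.03876849547656292)] 168.69200398623687
batten [0.5185 0.0109 0.028 ] [[0.5534801877525789, 0.0025198808712429827], [0.5403093161267597, -0.01555197535210308], [0.4846064390615229, 0.01847921399832871], [0.49542738146305726, 0.03808023545289202]] [np.float64(0.06807838964062922), np.float64(0.022362107385957637), np.float64(0.06527581758928666), np.float64(0.0223895698154202)] 148.54323830279193
side block [0.4994 0.1675 0.026 ] batten [0.5252 0.0092 0.028 ]
bin [array([ 0.4549, -0.1834,  0.1   ]), array([ 0.4633, -0.3518,  0.1   ]), array([ 0.3041, -0.3615,  0.1   ]), array([ 0.2979, -0.1949,  0.1   ])] [ 0.38   -0.2729  0.1   ]
len 0.3597914163530172 0.36430893483415966 yaw -8.956471729627646
```

```bash
cat >> h.py <<'E'
def go(x,y,z,psi=None,o=None):
    o=o or robot.get_obs();p=o["tool_pos"];R=cv2.Rodrigues(np.zeros(3))[0];r,pi_,a=o["ee_rot"]
    from scipy.spatial.transform import Rotation as Ro
    R=Ro.from_euler("xyz",o["ee_rot"]).as_matrix()
    tw=0 if psi is None else (np.degrees(a)-psi+180)%360-180
    print("tool shift mm",np.round(R.T@(np.array([x,y,z])-p)*1000,1),"twist",round(tw,1),"t",o["time"],"pos",np.round(p,4),"yaw",round(np.degrees(a),1))
E
python3 - <<'E'
from h import *
go(.495,.1645,.22,168.7)
# overlay
O=np.array([.7296,.0236]);a=np.radians(-9);R=np.array([[np.cos(a),-np.sin(a)],[np.sin(a),np.cos(a)]])
im=cv2.imread("pics/top0.png");x0,y0,k=255,165,6.5
c=cv2.resize(im[y0:y0+85,x0:x0+120],None,fx=k,fy=k,interpolation=cv2.INTER_CUBIC)
def box(x1,x2,y1,y2,z,col):
    P=[(px("top",[*(O+R@[x,y]),z])-[x0,y0])*k for x,y in((x1,y1),(x2,y1),(x2,y2),(x1,y2))]
    cv2.polylines(c,[np.int32(P)],True,col,1)
for y,s in((-.040,(0,255,255)),(-.179,(0,0,255))):
    for d in((.009,.017),(-.029,-.021)) if y>-.1 else ((-.017,-.009),(.021,.029)):
        box(-.111,-.089,y+d[0],y+d[1],.186,s)
box(-.115,.08,-.239,-.119,.15,(0,255,0))
box(-.113,-.087,-.111,.1,.15,(255,255,0))
cv2.imwrite("pics/c3.png",c)
E
```

```text
tool shift mm [-399.1 -213.7   -1.3] twist -10.4 t 0.1 pos [0.2032 0.5106 0.2184] yaw 158.3
```

View pics/c3.png

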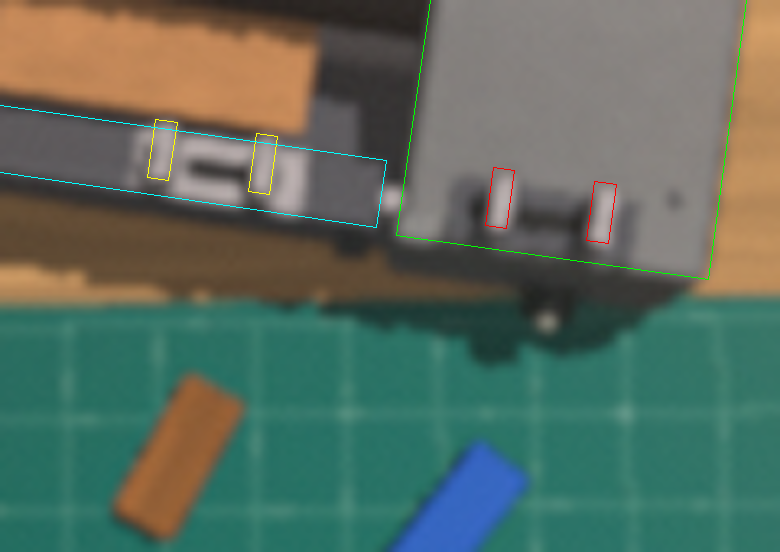

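The overlay matches the housing, the rail and the lock tabs to within about 1 px. I'll move to the block next.

carry_out(increments=[[0, [-40, -21, 0], 0], [0, [-40, -21, 0], 0], [0, [-40, -21, 0], 0], [0, [-40, -21, 0], 0], [0, [-40, -21, 0], 0], [0, [-40, -21, 0], 0], [0, [-40, -21, 0], 0], [0, [-40, -21, 0], 0]])

```text
time: 0.9
tool_pos: [0.4392, 0.2349, 0.219]
ee_rot: [-3.141, -0.001, 2.763]
wrist_force: [-0.2, -0.4, 0.9]
width: 0.094
finger_force: 0.0
```

carry_out(increments=[[0, [-40, -22, 0], 0], [0, [-39, -23, 0], 0], [0, [0, 0, 0], -5.2], [0, [0, 0, 0], -5.2], [0, [0, 0, 0], 0], [0, [0, 0, 0], 0]])

```text
time: 1.5
tool_pos: [0.4951, 0.1656, 0.2191]
ee_rot: [-3.141, -0.001, 2.942]
wrist_force: [1.0, -0.5, 0.1]
width: 0.0944
finger_force: 0.0
```

```bash
python3 -c "
from h import *
go(.495,.1645,.017,168.7)"
```

```text
tool shift mm [-2.000e-01 -1.000e+00  2.021e+02] twist -0.1 t 1.5 pos [0.4951 0.1656 0.2191] yaw 168.6
```

carry_out(increments=[[0, [0, -1, 40], 0], [0, [0, 0, 45], 0], [0, [0, 0, 45], 0], [0, [0, 0, 40], 0], [0, [0, 0, 20], 0], [0, [0, 0, 10], 0], [0, [0, 0, 0], 0]])

```text
time: 2.2
tool_pos: [0.494, 0.1647, 0.0182]
ee_rot: [-3.141, -0.003, 2.944]
wrist_force: [-0.6, 0.9, 0.1]
width: 0.0938
finger_force: 0.0
```

carry_out(increments=[[255, [0, 0, 0], 0], [255, [0, 0, 0], 0], [255, [0, 0, 0], 0], [255, [0, 0, 0], 0], [255, [0, 0, 0], 0], [255, [0, 0, 0], 0], [255, [0, 0, 0], 0], [255, [0, 0, 0], 0]])

```text
time: 3.0
tool_pos: [0.4951, 0.1646, 0.0195]
ee_rot: [3.142, -0.0, 2.944]
wrist_force: [0.2, 0.1, 0.5]
width: 0.0375
finger_force: 30.0
```

carry_out(increments=[[255, [0, 0, -30], 0], [255, [0, 0, -40], 0], [255, [0, 0, -45], 0], [255, [0, 0, -40], 0], [255, [0, -30, 0], 0], [255, [0, -42, 0], 0], [255, [0, -42, 0], 0], [255, [0, -42, 0], 0]])

```text
time: 3.8
tool_pos: [0.464, 0.0104, 0.1744]
ee_rot: [-3.142, 0.0, 2.945]
wrist_force: [0.4, -0.2, -1.5]
width: 0.038
finger_force: 30.0
```

carry_out(increments=[[255, [0, -42, 0], 0], [255, [0, -42, 0], 0], [255, [0, -42, 0], 0], [255, [0, -42, 0], 0], [255, [0, -42, 0], 0], [255, [0, -42, 0], 0], [255, [-2, -38, 0], 0], [255, [0, 0, 0], 0]])

```text
time: 4.6
tool_pos: [0.4084, -0.277, 0.1739]
ee_rot: [-3.14, -0.001, 2.939]
wrist_force: [0.4, 0.1, 0.3]
width: 0.0379
finger_force: 30.0
```

```bash
python3 -c "
from h import *
go(.405,-.273,.065)
print(robot.get_obs()['width'])"
```

```text
tool shift mm [  4.1   3.4 108.9] twist 0 t 4.6 pos [ 0.4084 -0.277   0.1739] yaw 168.4
0.03789352978808076
```

carry_out(increments=[[255, [4, 3, 30], 0], [255, [0, 0, 40], 0], [255, [0, 0, 30], 0], [255, [0, 0, 10], 0], [255, [0, 0, 0], 0], [95, [0, 0, 0], 0], [95, [0, 0, 0], 0], [95, [0, 0, 0], 0]])

```text
time: 5.4
tool_pos: [0.4075, -0.2702, 0.0665]
ee_rot: [-3.14, 0.003, 2.944]
wrist_force: [-0.4, -0.7, 1.2]
width: 0.057
finger_force: 0.0
```

carry_out(increments=[[95, [0, 0, 0], 0], [95, [0, 0, -30], 0], [95, [0, 0, -45], 0], [95, [0, 0, -45], 0], [0, [0, 0, 0], 0], [0, [0, 0, 0], 0]])

```text
time: 6.0
tool_pos: [0.4071, -0.2701, 0.1864]
ee_rot: [-3.14, 0.004, 2.944]
wrist_force: [-0.6, 0.2, -0.5]
width: 0.0715
finger_force: 0.0
```

```bash
python3 -c "
from h import *
im=robot.snapshot('top');cv2.imwrite('pics/t1.png',im)
go(.518,.011,.19)
go(.518,.011,.19,148.5)
"
```

```text
tool shift mm [-54.6 296.8  -5.6] twist 0 t 6.05 pos [ 0.4063 -0.2694  0.1844] yaw 168.7
tool shift mm [-54.6 296.8  -5.6] twist 20.2 t 6.05 pos [ 0.4063 -0.2694  0.1844] yaw 168.7
```

carry_out(increments=[[0, [-6, 37, 0], 0], [0, [-7, 37, 0], 0], [0, [-7, 37, 0], 0], [0, [-7, 37, 0], 0], [0, [-7, 37, 0], 0], [0, [-7, 37, 0], 0], [0, [-7, 37, 0], 0], [0, [-7, 38, 0], 0]])

```text
time: 6.85
tool_pos: [0.5177, 0.0126, 0.182]
ee_rot: [-3.141, -0.004, 2.944]
wrist_force: [0.8, -0.3, 0.2]
width: 0.0941
finger_force: 0.0
```

carry_out(increments=[[0, [0, 0, 0], 6.7], [0, [0, 0, 0], 6.7], [0, [0, 0, 0], 6.7], [0, [0, 0, 0], 0], [0, [0, 0, 0], 0]])

```text
time: 7.35
tool_pos: [0.5177, 0.0111, 0.1828]
ee_rot: [-3.14, -0.003, 2.596]
wrist_force: [-0.0, -0.4, -0.5]
width: 0.0942
finger_force: 0.0
```

```bash
python3 -c "
from h import *
go(.518,.011,.018,148.5)
"
```

```text
tool shift mm [ -0.8   0.3 164.8] twist 0.2 t 7.35 pos [0.5177 0.0111 0.1828] yaw 148.7
```

carry_out(increments=[[0, [0, 0, 30], 0], [0, [0, 0, 45], 0], [0, [0, 0, 40], 0], [0, [0, 0, 30], 0], [0, [0, 0, 19], 0], [0, [0, 0, 0], 0], [255, [0, 0, 0], 0], [255, [0, 0, 0], 0]])

```text
time: 8.15
tool_pos: [0.5194, 0.0109, 0.0219]
ee_rot: [3.141, 0.002, 2.594]
wrist_force: [-0.4, 0.6, 0.4]
width: 0.0816
finger_force: 0.0
```

carry_out(increments=[[255, [0, 0, 0], 0], [255, [0, 0, 0], 0], [255, [0, 0, 0], 0], [255, [0, 0, 0], 0], [255, [0, 0, 0], 0], [255, [0, 0, 0], 0]])

```text
time: 8.75
tool_pos: [0.5185, 0.0111, 0.0205]
ee_rot: [3.142, -0.0, 2.594]
wrist_force: [-0.7, -0.6, 0.0]
width: 0.0333
finger_force: 0.0
```

```bash
python3 -c "
from h import *
o=robot.get_obs();print(o['width'],o['finger_force'])
go(.35,-.273,.18)
"
```

```text
0.03325831432092055 0.0
tool shift mm [  -4.2 -330.2 -159.5] twist 0 t 8.75 pos [0.5185 0.0111 0.0205] yaw 148.6
```

carry_out(increments=[[255, [0, 0, 0], 0], [255, [0, 0, 0], 0], [255, [0, 0, 0], 0], [255, [0, 0, -30], 0], [255, [0, 0, -45], 0], [255, [0, 0, -45], 0], [255, [0, 0, -40], 0], [255, [0, 0, 0], 0]])

```text
time: 9.55
tool_pos: [0.5221, 0.0107, 0.1881]
ee_rot: [3.135, 0.012, 2.593]
wrist_force: [-0.5, -0.3, 0.7]
width: 0.0274
finger_force: 29.9
```

carry_out(increments=[[255, [-2, -40, 0], 0], [255, [-2, -40, 0], 0], [255, [-2, -40, 0], 0], [255, [-3, -40, 0], 0], [255, [-3, -40, 0], 0], [255, [-3, -40, 0], 0], [255, [-3, -40, 0], 0], [255, [-3, -40, 0], 0]])

```text
time: 10.35
tool_pos: [0.3683, -0.274, 0.1794]
ee_rot: [3.141, -0.001, 2.593]
wrist_force: [0.1, -0.4, 0.2]
width: 0.0281
finger_force: 29.9
```

```bash
python3 -c "
from h import *
o=robot.get_obs();print(o['width'],o['finger_force'])
go(.37,-.273,.07)
"
```

```text
0.028078483926031083 29.90498185157776
tool shift mm [ -1.    1.7 109.4] twist 0 t 10.35 pos [ 0.3683 -0.274   0.1794] yaw 148.6
```

carry_out(increments=[[255, [0, 0, 30], 0], [255, [0, 0, 40], 0], [255, [0, 0, 30], 0], [255, [0, 0, 8], 0], [255, [0, 0, 0], 0], [110, [0, 0, 0], 0], [110, [0, 0, 0], 0], [110, [0, 0, 0], 0]])

```text
time: 11.15
tool_pos: [0.3707, -0.2738, 0.0743]
ee_rot: [-3.141, 0.003, 2.594]
wrist_force: [-0.6, -0.6, 0.0]
width: 0.0486
finger_force: 0.0
```

carry_out(increments=[[110, [0, 0, 0], 0], [110, [0, 0, -30], 0], [110, [0, 0, -45], 0], [0, [0, 0, -45], 0], [0, [0, 0, -45], 0], [0, [0, 0, -20], 0], [0, [0, 0, 0], 0]])

```text
time: 11.85
tool_pos: [0.3711, -0.2743, 0.2622]
ee_rot: [-3.14, 0.009, 2.594]
wrist_force: [0.3, 0.1, 0.1]
width: 0.0823
finger_force: 0.0
```

```bash
python3 -c "
from h import *
im=robot.snapshot('side');cv2.imwrite('pics/s1.png',im[150:400,150:430].repeat(2,0).repeat(2,1))
o=robot.get_obs();print(o['width'])
go(.6063,-.1383,.24,171)
"
```

```text
0.08614704134113399
tool shift mm [-130.9  238.4   19.5] twist -22.4 t 11.9 pos [ 0.3703 -0.2735  0.2592] yaw 148.6
```

View pics/s1.png

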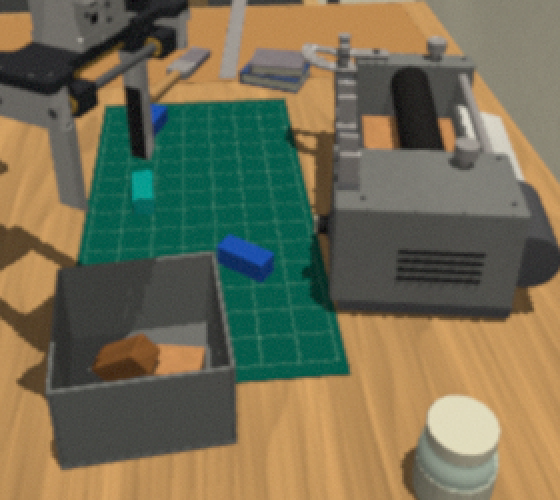

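The crop shows both offcuts in the bin: the batten at (128,355), leaning on the board block at (180,360). Next is the lock.

carry_out(increments=[[0, [-16, 30, 0], 0], [0, [-16, 30, 0], 0], [0, [-16, 30, 0], 0], [0, [-16, 30, 0], 0], [0, [-16, 30, 0], 0], [0, [-17, 30, 0], 0], [0, [-17, 30, 0], 0], [0, [-17, 28, 0], 0]])

```text
time: 12.7
tool_pos: [0.6057, -0.1368, 0.254]
ee_rot: [-3.14, -0.005, 2.594]
wrist_force: [-0.3, -0.2, 0.2]
width: 0.0942
finger_force: 0.0
```

carry_out(increments=[[0, [0, 0, 0], -7.5], [0, [0, 0, 0], -7.5], [0, [0, 0, 0], -7.4], [0, [0, 0, 0], 0], [0, [0, 0, 0], 0], [0, [0, 0, 0], 0]])

```text
time: 13.3
tool_pos: [0.6051, -0.1381, 0.2563]
ee_rot: [3.141, -0.002, 2.983]
wrist_force: [-0.5, 0.4, -0.3]
width: 0.0943
finger_force: 0.0
```

```bash
python3 -c "
from h import *
go(.6063,-.1383,.17,171)
"
```

```text
tool shift mm [-1.3 -0.1 86.3] twist -0.1 t 13.3 pos [ 0.6051 -0.1381  0.2563] yaw 170.9
```

carry_out(increments=[[0, [-1, 0, 25], 0], [0, [0, 0, 30], 0], [0, [0, 0, 20], 0], [0, [0, 0, 9], 0], [0, [0, 0, 0], 0], [0, [0, 0, 0], 0]])

```text
time: 13.9
tool_pos: [0.607, -0.1385, 0.1746]
ee_rot: [-3.141, 0.002, 2.984]
wrist_force: [-1.0, 0.3, -0.1]
width: 0.094
finger_force: 0.0
```

carry_out(increments=[[255, [0, 0, 0], 0], [255, [0, 0, 0], 0], [255, [0, 0, 0], 0], [255, [0, 0, 0], 0], [255, [0, 0, 0], 0], [255, [0, 0, 0], 0], [255, [0, 0, 0], 0], [255, [0, 0, 0], 0]])

```text
time: 14.7
tool_pos: [0.6065, -0.1385, 0.1735]
ee_rot: [-3.14, 0.0, 2.985]
wrist_force: [-1.2, -2.0, -1.7]
width: 0.0338
finger_force: 13.5
```

carry_out(increments=[[255, [0, 0, 0], 0], [255, [0, 0, 0], 0], [255, [0, 0, 0], 0], [255, [0, 0, 0], 0]])

```text
time: 15.1
tool_pos: [0.6065, -0.1387, 0.1735]
ee_rot: [-3.141, 0.0, 2.984]
wrist_force: [-0.4, 0.6, 1.3]
width: 0.0333
finger_force: 30.0
```

Width is 34 mm at 30 N with almost no side force, so the lock is fully drawn. I'll open the fingers, lift and go to the catch.

carry_out(increments=[[0, [0, 0, 0], 0], [0, [0, 0, 0], 0], [0, [0, 0, 0], 0], [0, [0, 0, 0], 0], [0, [0, 0, 0], 0], [0, [0, 0, 0], 0], [0, [0, 0, 0], 0], [0, [0, 0, 0], 0]])

```text
time: 15.9
tool_pos: [0.6065, -0.1383, 0.1735]
ee_rot: [3.142, 0.0, 2.984]
wrist_force: [-0.7, 0.9, -0.7]
width: 0.0924
finger_force: 0.0
```

carry_out(increments=[[0, [0, 0, -25], 0], [0, [0, 0, -40], 0], [0, [0, 0, -20], 0], [0, [0, 35, 0], 0], [0, [0, 35, 0], 0], [0, [0, 35, 0], 0], [0, [0, 35, 0], 0], [0, [0, 0, 0], 0]])

```text
time: 16.7
tool_pos: [0.6287, 0.0042, 0.2584]
ee_rot: [3.14, -0.0, 2.99]
wrist_force: [-0.3, -0.3, 0.1]
width: 0.0938
finger_force: 0.0
```

```bash
python3 -c "
from h import *
go(.6245,-.0002,.172,171)
im=robot.snapshot('side');cv2.imwrite('pics/s2.png',cv2.resize(im[150:300,230:430],None,fx=4,fy=4,interpolation=cv2.INTER_CUBIC))
"
```

```text
tool shift mm [ 3.4 -5.1 86.4] twist 0.3 t 16.7 pos [0.6287 0.0042 0.2584] yaw 171.3
```

View pics/s2.png

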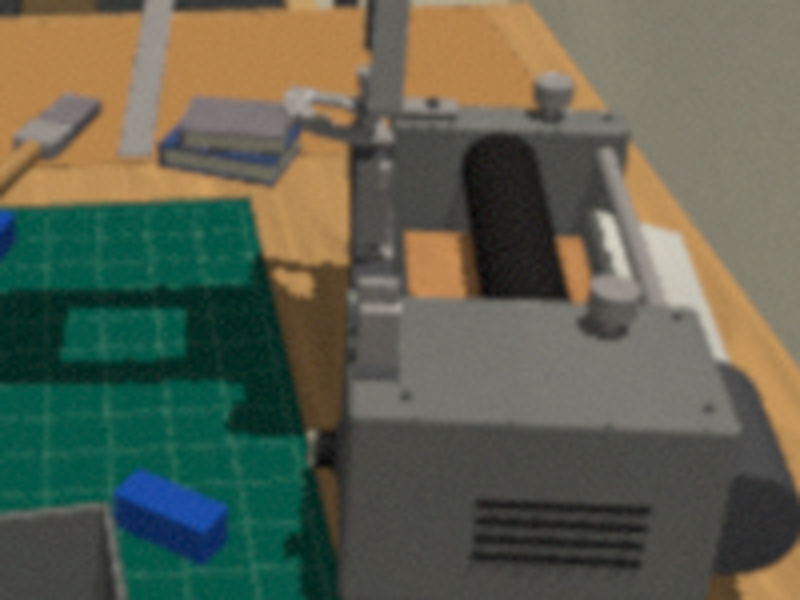

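The lock tabs at (378,285) now stand close together, so the lock is drawn back. I'll lower onto the catch.

carry_out(increments=[[0, [3, -5, 0], 0], [0, [0, 0, 25], 0], [0, [0, 0, 35], 0], [0, [0, 0, 20], 0], [0, [0, 0, 6], 0], [0, [0, 0, 0], 0], [0, [0, 0, 0], 0]])

```text
time: 17.45
tool_pos: [0.6253, -0.0055, 0.1742]
ee_rot: [3.142, 0.003, 2.983]
wrist_force: [-0.1, 0.3, 0.5]
width: 0.0939
finger_force: 0.0
```

carry_out(increments=[[255, [0, 0, 0], 0], [255, [0, 0, 0], 0], [255, [0, 0, 0], 0], [255, [0, 0, 0], 0], [255, [0, 0, 0], 0], [255, [0, 0, 0], 0], [255, [0, 0, 0], 0], [255, [0, 0, 0], 0]])

```text
time: 18.25
tool_pos: [0.6255, 0.0003, 0.1722]
ee_rot: [3.131, 0.0, 2.987]
wrist_force: [4.0, 15.7, -2.2]
width: 0.0336
finger_force: 19.2
```

carry_out(increments=[[255, [0, 0, 0], 0], [255, [0, 0, 0], 0], [255, [0, 0, 0], 0], [255, [0, 0, 0], 0]])

```text
time: 18.65
tool_pos: [0.6255, 0.0006, 0.1722]
ee_rot: [3.133, 0.001, 2.988]
wrist_force: [3.0, 12.2, -1.1]
width: 0.0336
finger_force: 30.0
```

The catch is fully squeezed at 33.6 mm. I'll remove the 12 N side load, then begin the arc, which is +x and +twist in the tool frame at radius 165 mm.

carry_out(increments=[[255, [0, 3, 0], 0], [255, [0, 3, 0], 0], [255, [0, 0, 0], 0], [255, [2.9, 0.0, 0], 1], [255, [5.8, 0.1, 0], 2], [255, [5.8, 0.1, 0], 2], [255, [5.8, 0.1, 0], 2], [255, [0, 0, 0], 0]])

```text
time: 19.45
tool_pos: [0.6056, 0.0055, 0.1722]
ee_rot: [3.142, 0.0, 2.861]
wrist_force: [2.5, -2.4, -3.9]
width: 0.033
finger_force: 30.0
```

```bash
cat >> h.py <<'E'
def arc(deg):
    o=robot.get_obs();p=o["tool_pos"][:2];a=np.pi+np.radians(-9-deg);H=np.array([.6513,.1636])
    q=H-.165*np.array([np.sin(a),-np.cos(a)])
    print("arc"); go(*q,.172,np.degrees(a)); print(np.linalg.norm(p-H),171-np.degrees(o["ee_rot"][2]),o["width"],o["finger_force"],np.round(o["wrist_force"],1),o["wrist_torque"])
    d=H-p;print("gate deg if r from hinge:",np.degrees(np.arctan2(d[0],d[1]))-9)
E
python3 -c "
from h import *
arc(7)
print(robot.get_obs()['joint_positions'])"
```

```text
arc
tool shift mm [-0.4 -0.4  0.2] twist -0.1 t 19.45 pos [0.6056 0.0055 0.1722] yaw 163.9
0.16459743343414085 7.07517442416804 0.03298293567298553 29.988677501678467 [ 2.5 -2.4 -3.9] [-0.04273231 -0.53490377 -0.08986971]
gate deg if r from hinge: 7.1311428654809745
[-8.45078774e-02  2.23491209e-01  1.30926068e+00 -6.56231764e-05
  1.60835918e+00 -1.37474197e+00]
```

carry_out(increments=[[255, [11.5, 0.4, 0], 4], [255, [11.5, 0.4, 0], 4], [255, [11.5, 0.4, 0], 4], [255, [11.5, 0.4, 0], 4], [255, [11.5, 0.4, 0], 4], [255, [11.5, 0.4, 0], 4], [255, [0, 0, 0], 0]])

```text
time: 20.15
tool_pos: [0.5456, 0.0388, 0.1722]
ee_rot: [3.14, 0.001, 2.444]
wrist_force: [6.5, -0.2, -5.9]
width: 0.0333
finger_force: 30.0
```

```bash
python3 -c "
from h import *
arc(31)"
```

```text
arc
tool shift mm [-0.8 -1.4  0.1] twist 0.0 t 20.15 pos [0.5456 0.0388 0.1722] yaw 140.0
0.16356490181386754 30.955284620959958 0.03333117350727909 30.01373827457428 [ 6.5 -0.2 -5.9] [ 0.10394421 -0.92293766 -0.29735951]
gate deg if r from hinge: 31.272892943626672
```

carry_out(increments=[[255, [8.6, 0.2, 0], 3], [255, [8.6, 0.2, 0], 3], [255, [8.6, 0.2, 0], 3], [255, [8.6, 0.2, 0], 3], [255, [8.6, 0.2, 0], 3], [255, [8.6, 0.2, 0], 3], [255, [8.6, 0.2, 0], 3], [255, [0, 0, 0], 0]])

```text
time: 20.95
tool_pos: [0.5079, 0.0865, 0.1721]
ee_rot: [3.138, -0.004, 2.079]
wrist_force: [6.2, 4.9, -5.7]
width: 0.0335
finger_force: 30.1
```

```bash
python3 -c "
from h import *
arc(52)"
```

```text
arc
tool shift mm [-2.1 -2.2  0.1] twist 0.1 t 20.95 pos [0.5079 0.0865 0.1721] yaw 119.1
0.16282556960175895 51.89412031273176 0.03351876951145553 30.12929230928421 [ 6.2  4.9 -5.7] [ 0.54495052 -0.80918123 -0.55257653]
gate deg if r from hinge: 52.74045027020368
```

carry_out(increments=[[255, [8.6, 0.6, 0], 3], [255, [8.6, 0.6, 0], 3], [255, [8.6, 0.6, 0], 3], [255, [8.6, 0.6, 0], 3], [255, [8.6, 0.6, 0], 3], [255, [8.6, 0.6, 0], 3], [255, [8.6, 0.6, 0], 3], [255, [0, 0, 0], 0]])

```text
time: 21.75
tool_pos: [0.4906, 0.1414, 0.1722]
ee_rot: [-3.141, 0.001, 1.713]
wrist_force: [1.1, -2.9, -3.3]
width: 0.0331
finger_force: 30.0
```

```bash
python3 -c "
from h import *
arc(73)"
```

```text
arc
tool shift mm [-0.4 -2.7  0.2] twist 0.1 t 21.75 pos [0.4906 0.1414 0.1722] yaw 98.1
0.16227294607482023 72.8771448806781 0.03305447801551811 29.995034337043762 [ 1.1 -2.9 -3.3] [-0.31013875 -0.47338395 -0.00274777]
gate deg if r from hinge: 73.12735227024305
```

carry_out(increments=[[255, [8.6, 0.3, 0], 3], [255, [8.6, 0.3, 0], 3], [255, [8.6, 0.3, 0], 3], [255, [8.6, 0.3, 0], 3], [255, [8.6, 0.3, 0], 3], [255, [7.2, 0.3, 0], 2.5], [255, [0, 0, 0], 0], [255, [0, 0, 0], 0]])

```text
time: 22.55
tool_pos: [0.4915, 0.191, 0.1722]
ee_rot: [-3.141, 0.001, 1.407]
wrist_force: [-0.9, -2.1, -4.3]
width: 0.0332
finger_force: 30.0
```

```bash
python3 -c "
from h import *
arc(90)
im=robot.snapshot('top');cv2.imwrite('pics/t9.png',im)
im2=robot.snapshot('side');cv2.imwrite('pics/s9.png',np.vstack([cv2.resize(im[90:340,100:460],(540,375))[:, :], cv2.resize(im2[140:,:],(540,225))])[:600])
"
```

```text
arc
tool shift mm [-2.  -2.9  0.2] twist -0.4 t 22.55 pos [0.4915 0.191  0.1722] yaw 80.6
0.1621114708903426 90.3792302064571 0.03324368368694869 30.008466839790344 [-0.9 -2.1 -4.3] [-0.36445029 -0.20696813  0.21598046]
gate deg if r from hinge: 90.71647383228412
```

View pics/s9.png

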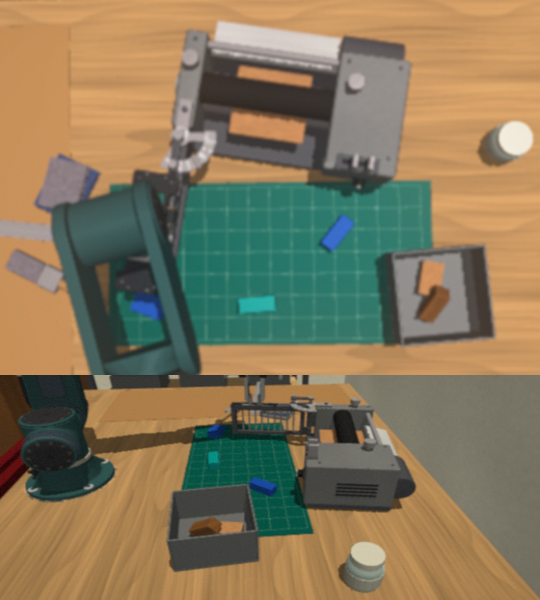

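The picture shows the gate at a right angle in the gripper, both offcuts in the bin at about (432,290), and the jar, books and brush where they were. I'm handing the job in.

```bash
python3 -c "
from bench import robot
print(robot.close_job())"
```

```text
the job is handed in; nothing more can be done
None
```

I handed the job in at about 23 s: both offcuts are in the bin, the lock is drawn right back, and the arm is holding the gate open at about 90° by its squeezed catch; the jar, books and brush were not moved.

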